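# Lock the sliding book stop in its marked notch

### The job

Push the white sliding book stop along its rail towards the books, from behind with the fingertips, until its spring pin drops into the notch with the red tabs, and leave it locked there; if the blue notch comes first, push straight on through it. Do not run past the red notch, do not grip the stop or touch its book side, and never lift its pin. Leave the two books, the jar and the tin standing where they are.

Things in the scene. Friction and masses are not known exactly. Their poses are not given: they have to be found in the camera images.
- rack: Fixed pale-wood book rack: board 180 x 460 x 18 mm (y -200 to +260 mm), a 22 mm wide aluminium rail along it (y -195 to +115 mm, top 30 mm above the table) and an upright end panel, 168 mm high, at the +y end where the books stand. Origin on the table under the rail's middle line; +y along the rail towards the books, x across it, z up. Its place and yaw vary.
- book_stop (a joint): Position of the book stop's pin along the rail, m, = the pin's y in the rack's frame (range -0.16 to 0.095); grows towards the books. The stop only slides along the rail: about 0.8 N of friction on plain rail, up to about 9 N to climb each ridge of a notch. It stays where it is left on the plain rail.
- push_point (a point): Middle of the back of the stop's white upright wall, the face to push towards +y of the rack. It lies 70 mm above the table and 25 mm behind (-y) the pin; it is on the rail's centre line. The wall is 100 mm wide across the rail, 12 mm thick, its underside at 32 mm and its top at 105 mm above the table, a flat face.
- stop_front (a point): The book side of the stop, which must not be touched: grey foot (96 x 24 mm, 33 to 47 mm above the table) in front of the white wall and grey felt on the wall's front face. Moves with the stop. This point is on the pin's axis at the foot's top, 47 mm above the table.
- detent_pin (a joint): Height of the stop's spring pin (yellow head 13 mm wide, in front of the wall), m: 0 on plain rail or down in a notch, about 0.004 on a ridge's crest. Pressed down with about 9 N. The push force rises as it climbs the first ridge, dips as it drops in, and rises at the second. Seated, the pin is within 1 mm of the notch's centre, the push point 25 mm behind it.
- red_clip: The wanted notch: dark steel clip fixed on the rail, a red tab on each side (14 mm wide along the rail, reaching 67 mm either side of the rail, ends turned up to 50 mm above the table). Origin on the table under the notch's centre; axes as the rack's. The notch lies between two rounded ridges 4 mm high, crests 11.5 mm before and after the centre, feet at 22 mm.
- blue_clip: A second clip of the same make with blue tabs, not wanted now. It and the red one change places: it may stand before or beyond the red notch, 55 to 105 mm from it. Both lie between the stop's start and the books. Origin and axes as for the red one.
- green_book: Loose green book standing at the end panel, 105 x 36 x 150 mm, origin under its middle (board level).
- blue_book: Loose blue book standing next to it on the stop's side, 105 x 30 x 135 mm, origin under its middle (board level).
- jar: Loose amber glass jar with brass cap, 64 mm across, 95 mm tall, standing beyond the rack; origin under its middle.
- tin: Loose red tin 60 x 90 x 45 mm beyond the rack; origin under its middle.
There are look-alikes about, which are no part of the job. Of the things shaped like the tin, the red one is meant. What is shaped like the green_book but pink is not meant.

How it is judged (in metres and radians):
At the end, for the whole second after the job is handed in: The pin is down (under 2 mm) in the red notch, within 5 mm of its centre, the stop at rest; books, jar and tin upright within 15 mm of where they began (value of joint detent_pin below 0.002 m and y of push_point in the frame of red_clip between -0.03 and -0.02 m and velocity of joint book_stop between -0.01 and 0.01 m/s and angle between each of green_book, blue_book, jar, tin's own z axis and vertical below 0.1 rad and distance of each of green_book, blue_book, jar, tin from where it was at the start of the episode below 0.015 m); the robot touches nothing.
It fails at once if the stop was pushed past the red notch (pin more than 15 mm beyond its centre) (y of push_point in the frame of red_clip above -0.01 m).
It fails at once if the book side of the stop or its pin was touched (over 1 N), as in gripping it (contact force between any of the fingers, the arm and book_stop_c1 above 1 N or contact force between any of the fingers, the arm and book_stop_c2 above 1 N or contact force between any of the fingers, the arm and detent_pin above 1 N).
It fails at once if the pin was lifted (over 9 mm) (value of joint detent_pin above 0.009 m).
It fails at once if a book, the jar or the tin was knocked, shifted over 15 mm or lifted (distance of any of green_book, blue_book, jar, tin from where it was at the start of the episode above 0.015 m or angle between any of green_book, blue_book, jar, tin's own z axis and vertical above 0.2 rad).
It also fails if it takes over 48 s, if anything falls off the work surface, if the arm or the gripper's body presses on something with over 40 N, if the wrist force passes 120 N, or if a joint passes its speed limit or range.

### The arm

A 6-joint arm with a two-finger parallel gripper is mounted at the origin on the work surface. World frame = base frame: x ahead of the robot, y to its left, z up, the work surface at z = 0. Lengths are in m, angles in degrees, forces in N, time in s.
With the tool pointing down it reaches from about 0.275 to 0.775 m from the base axis. Payload 14.6 kg.
Tool frame: the origin (TCP) lies midway between the tips of the shut fingers; the grasp point (between the pads) lies 19 mm behind it (tcp_to_grasp is the z of the grasp point in the tool frame, in m); z points along the fingers, y is the line along which they close (so a half turn about z gives the same grasp; the last joint's range is limited). The gripper opens to 85 mm and grips with 20 to 120 N. Pads are 22 mm wide; open, the fingers measure 114 mm over their backs; the gripper's body (76 mm by 85 mm) begins 54 mm behind the grasp point. The pads swing forward as they close: fully open they stand 13 mm farther back than shut.
Start: joints at [58.654, 15.075, -2.767, 72.158, 0, 81.102], TCP at [0.2, 0.485, 0.231] pointing down, gripper open.
Joint ranges: [-151.79, 151.79], [-50.71, 97.33], [-67.44, 78.34], [-121.81, 120.89], [-77.56, 73.72], [-180, 180]. Speed limits (degrees/s): [108.29, 108.29, 147.25, 159.86, 180, 180].

### API

Orientations are given as [roll, pitch, yaw] about the fixed x, y, z axes, in that order (R = Rz(yaw) Ry(pitch) Rx(roll)).
In Python, from station import * gives the robot as it stands. Calls block until the motion is done:
- move_to(position, orientation): joint-space move of the TCP to a pose.
- line_to(position, orientation=None, velocity=0.15): straight line of the TCP; orientation=None keeps the orientation; velocity is the mean speed in m/s.
- movej(angles): joint-space move.
- gripper_open() and close(): open the fingers fully, or close them until they stop; the grip force is fixed at half the most.
- sleep(seconds).
- inverse_kinematics(position, orientation): joint angles nearest the present ones, or None.
- get_state(): the state.
- camera(name): name is "scene" or "top"; returns a dict with "img" (480x640x3 uint8, red, green, blue), "intrinsics" (3x3 intrinsics, pixels), "rvec" (rotation vector, rad) and "tvec" (3), from world to camera coordinates, as OpenCV has them. Camera axes: x right, y down, z forward; pixel columns grow to the right and rows downward; lengths in m; the calibration is good to about 2 mm. A picture is of the moment at which its call begins. There is no depth.
A pose or a line that the arm cannot do raises MotionError and nothing moves.
- close_job(): hands the job in; it is judged then, once.
The state is a dict: "clock": time; "joint_positions": joint angles; "joint_vel": joint speeds; "tau": joint torques, N m; "position": TCP position; "orientation": TCP orientation; "wrist_force": force on the tool from outside, world axes, zero at the start; "torque": the same for the moment, N m; "gripper_width": finger opening in m; "grasp_force": force on a finger pad.
Only numpy, scipy, OpenCV 4.12 (cv2) and the standard library are available. Lean on these libraries where they do the work, as an engineer would, in place of code of your own. Each camera call takes 0.05 s, during which the arm holds its last target. There are 200 camera calls.

## Working session

There is one attempt and no reset: what is moved stays moved. The work goes in short steps, each a Python script; the robot and the scene stay as the last script left them, time stands still between calls to the robot, and variables do not carry over. Pictures are saved under pics/ and viewed, at most 10 in all, crops included, and the job is handed in when it is done.

```bash
mkdir -p pics; cat > h.py <<'E'
from station import *
import numpy as np, cv2
def P(c):
    R=cv2.Rodrigues(np.array(c["rvec"],float))[0]; return np.array(c["intrinsics"],float),R,np.array(c["tvec"],float).ravel()
def ray(c,uv):
    K,R,t=P(c); d=R.T@np.linalg.inv(K)@np.array([uv[0],uv[1],1.]); return -R.T@t,d
def onz(c,uv,z):
    o,d=ray(c,uv); return o+d*(z-o[2])/d[2]
def proj(c,X):
    K,R,t=P(c); p=K@(R@np.array(X,float)+t); return p[:2]/p[2]
def tri(c1,u1,c2,u2):
    A=[];b=[]
    for c,u in((c1,u1),(c2,u2)):
        o,d=ray(c,u); d/=np.linalg.norm(d); M=np.eye(3)-np.outer(d,d); A.append(M); b.append(M@o)
    return np.linalg.lstsq(np.vstack(A),np.hstack(b),rcond=None)[0]
E
python3 - <<'E'
from h import *
import pickle
cs={n:camera(n) for n in("scene","top")}
pickle.dump(cs,open('c0.pkl','wb'))
for n,c in cs.items():
    cv2.imwrite(f'pics/{n}0.png',c["img"][:,:,::-1]); print(n,ray(c,(320,240)))
print(get_state())
E
```

```text
scene (array([1.00235985, 0.43477749, 0.80988716]), array([-0.40776896, -0.37125075, -0.83423384]))
top (array([0.46579967, 0.10493211, 0.90660708]), array([ 0.21557938, -0.01863849, -0.97646294]))
{'clock': 0.1, 'joint_positions': array([ 5.86547226e+01,  1.50965040e+01, -2.79994184e+00,  7.21604154e+01,
       -1.10693386e-03,  8.11019136e+01]), 'joint_vel': array([ 0.01262441, -0.04377109,  0.07493324, -0.08646075, -0.0141982 ,
       -0.01970659]), 'tau': array([-3.46502333e-03, -6.38582826e+01,  3.85060036e+01,  1.01834405e-02,
       -2.93204239e-04, -8.92553828e-06]), 'position': array([0.20033472, 0.48499189, 0.23087067]), 'orientation': array([-1.79943652e+02, -7.70153545e-03,  1.57552806e+02]), 'wrist_force': array([ 0.14501565, -0.55040734,  0.0157955 ]), 'torque': array([ 0.04346087, -0.00845975,  0.01243108]), 'grasp_force': 0.0, 'gripper_width': 0.0851507808927437}
```

View pics/scene0.png

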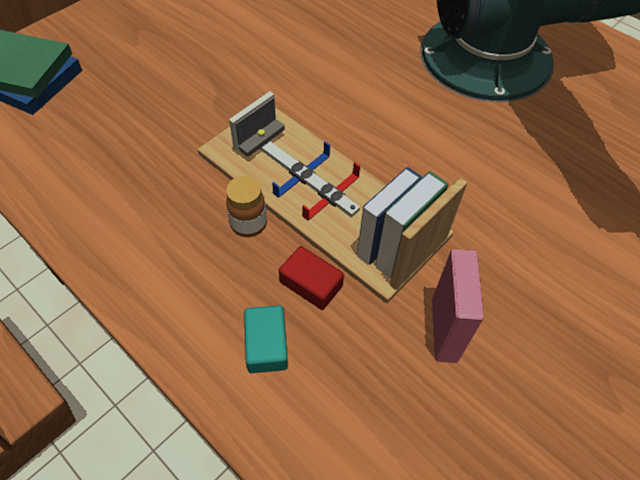

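View pics/top0.png

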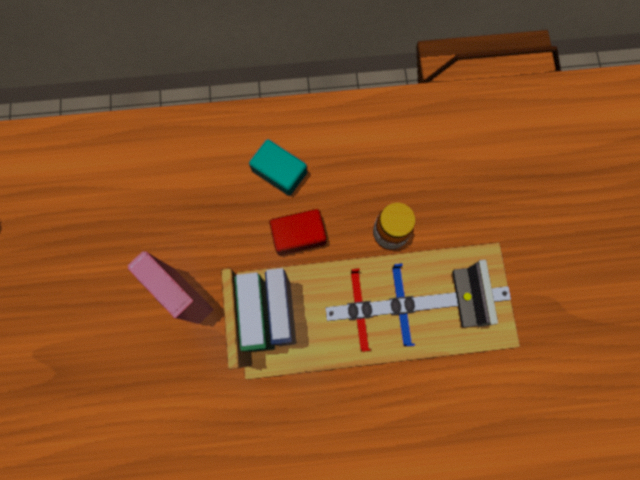

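The scene view shows the stop at (258,125), the blue clip at (303,170), the red clip at (332,192), the books at (400,220), the jar at (246,205) and the red tin at (311,276). The look-alikes are the teal tin (266,338) and the pink book (460,305). In the top view the stop is at (480,293), the blue clip at (403,305) and the red clip at (360,310), so the blue notch comes first. The tin meant is the red one at top (298,231), not the teal one at (278,167). The green book meant is at (252,310) against the panel, not the pink one at (170,287).

```bash
python3 - <<'E'
from h import *
import pickle
cs=pickle.load(open('c0.pkl','rb'))
R={'scene':(180,80,380,240),'top':(310,235,540,385)}
rng={'red':[((0,150,60),(6,255,255)),((174,150,60),(180,255,255))],'blue':[((105,140,50),(125,255,255))],'yel':[((24,170,120),(34,255,255))]}
for n,c in cs.items():
    x0,y0,x1,y1=R[n]; hsv=cv2.cvtColor(c['img'],cv2.COLOR_RGB2HSV)
    for k,rs in rng.items():
        m=sum(cv2.inRange(hsv,a,b) for a,b in rs); q=np.zeros_like(m); q[y0:y1,x0:x1]=m[y0:y1,x0:x1]
        N,l,s,ce=cv2.connectedComponentsWithStats(q)
        for i in range(1,N):
            if s[i,4]>8:
                o=np.argwhere(l==i)[:,::-1]; print(n,k,s[i],ce[i].round(1),'top',o[o[:,1].argmin()],'bot',o[o[:,1].argmax()])
    im=c['img'][y0:y1,x0:x1,::-1]; f=3.4 if n=='top' else 3.7
    if n=='scene': im=im[:,:]
    cv2.imwrite(f'pics/{n}crop.png',cv2.resize(im,None,fx=f,fy=f,interpolation=cv2.INTER_CUBIC)[:600,:800])
E
```

```text
scene red [336 162  24  30 203] [348.9 178.8] top [354 162] bot [341 191]
scene red [303 198  26  22 220] [314.8 208.3] top [323 198] bot [308 219]
scene blue [324 142   6   4  11] [326.5 143.6] top [324 142] bot [327 145]
scene blue [307 153  22  17 137] [317.9 160.8] top [323 153] bot [312 169]
scene blue [277 176  23  20 160] [287.5 185.3] top [293 176] bot [279 195]
scene blue [273 182   5   5  13] [274.8 184.3] top [273 182] bot [276 186]
top red [310 235  17  10 130] [317.  238.6] top [310 235] bot [310 244]
top red [352 269  10  33 229] [356.1 285.3] top [353 269] bot [355 301]
top red [357 318  13  33 242] [362.5 334.4] top [362 318] bot [362 350]
top blue [393 264  11  33 217] [397.9 280.5] top [399 264] bot [397 296]
top blue [400 314  13  32 223] [405.  329.4] top [400 314] bot [407 345]
top yel [464 293   7   7  45] [467. 296.] top [465 293] bot [465 299]
```

View pics/topcrop.png

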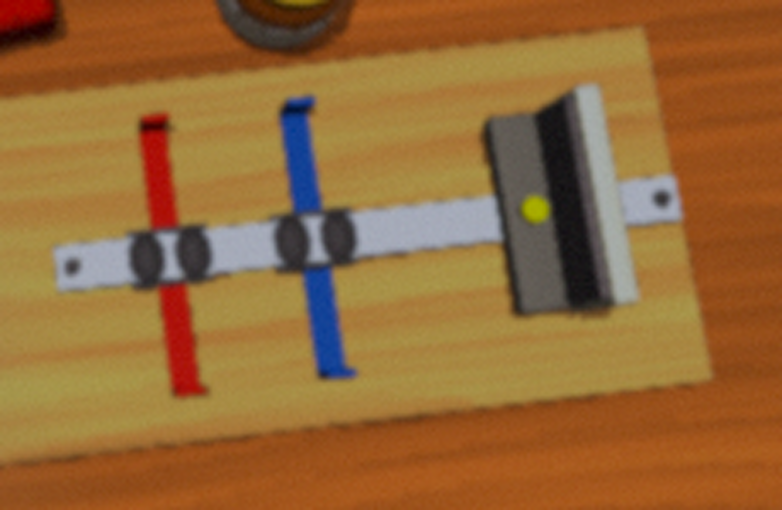

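View pics/scenecrop.png

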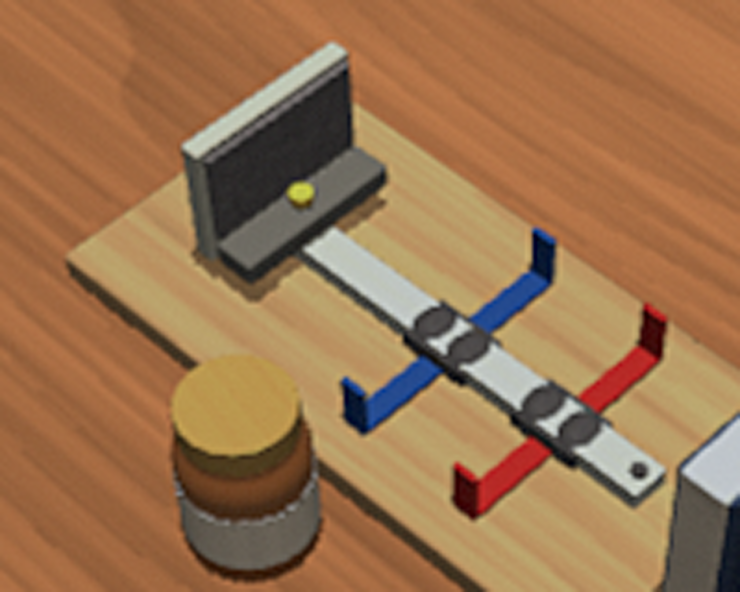

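The crops confirm it: the red notch is at top crop (170,256) and scene crop (561,415), the second one along from the stop. The blue notch is at (315,238) / (451,335) and the yellow pin at (536,209) / (301,190).

```bash
cat > m.py <<'E'
from h import *
import pickle
cs=pickle.load(open('c0.pkl','rb')); S,T=cs['scene'],cs['top']
t=lambda p:((p[0]+.5)/3.4+310-.5,(p[1]+.5)/3.4+235-.5)
s=lambda p:((p[0]+.5)/3.7+180-.5,(p[1]+.5)/3.7+80-.5)
F=dict(screw=((72,266),(640,470)),red=((170.5,256),(561,415)),blue=((315.5,238),(451,335)),pin=((536,209),(301,190)),
 wallA=((600,85),(186,150)),wallB=((637,300),(332,43)),redA=((155,118),(462,466)),redB=((190,392),(655,308)))
X={k:tri(T,t(a),S,s(b)) for k,(a,b) in F.items()}
for k,(a,b) in F.items(): print(k,X[k].round(4),'top onto',X[k][2].round(3),onz(T,t(a),.032)[:2].round(4),onz(S,s(b),.032)[:2].round(4))
a=onz(T,t((72,266)),.03);b=onz(T,t((662,199)),.03)
u=(a-b)/np.linalg.norm(a-b); print('rail len',np.linalg.norm(a-b),'dir',u,'heading',np.degrees(np.arctan2(u[1],u[0])))
for k in('red','blue','pin','wallA','wallB'):
    d=X[k]-b; print(k,'along',d@u,'lat',u[0]*d[1]-u[1]*d[0])
m=(a+b)/2; print('mid',m)
E
python3 m.py
```

```text
screw [0.534  0.0821 0.033 ] top onto 0.033 [0.5338 0.0825] [0.5336 0.0811]
red [0.5345 0.0331 0.0307] top onto 0.031 [0.5338 0.0341] [0.5357 0.0329]
blue [ 0.5361 -0.0386  0.0307] top onto 0.031 [ 0.5355 -0.0377] [ 0.5372 -0.0386]
pin [ 0.5372 -0.1413  0.0564] top onto 0.056 [ 0.5388 -0.1477] [ 0.5225 -0.1607]
wallA [ 0.586  -0.1655  0.1016] top onto 0.102 [ 0.5969 -0.1897] [ 0.5448 -0.2235]
wallB [ 0.4888 -0.1661  0.104 ] top onto 0.104 [ 0.4903 -0.1894] [ 0.4368 -0.2285]
redA [0.6001 0.0339 0.0533] top onto 0.053 [0.6023 0.0338] [0.5897 0.0208]
redB [0.4692 0.0328 0.0532] top onto 0.053 [0.4685 0.0322] [0.4549 0.0202]
rail len 0.29351908454055403 dir [-0.01298726  0.99991566  0.        ] heading 90.74413582640757
red along 0.24419079910500124 lat 9.991829350674327e-05
blue along 0.17241567367091037 lat -0.0005687955180058242
pin along 0.06974247789241449 lat -0.00041241920314137267
wallA along 0.044914133383905104 lat -0.04887509852043044
wallB along 0.04560842248808523 lat 0.048317602163525875
mid [ 0.5358249  -0.06430341  0.03      ]
```

```bash
cat >> h.py <<'E'
U=np.array([-0.0130,0.99992]); RED=np.array([0.5347,0.0331]); O=[180,0,90.74]
def at(s,z=0.055): # s = pin position relative to red notch if finger faces (11 mm ahead of TCP) touch the wall
    p=RED+U*(s-0.036); return [p[0],p[1],z]
E
python3 - <<'E'
from h import *
close()
p=get_state()['position']; line_to([p[0],p[1],.33])
print(inverse_kinematics(at(-.205,.33),O))
move_to(at(-.205,.33),O)
line_to(at(-.205,.12),velocity=.2); line_to(at(-.205),velocity=.1)
sleep(.2); st=get_state(); print(st['clock'],st['position'],at(-.205),st['wrist_force'],st['gripper_width'])
t0=st['clock']
for s in np.arange(-.200,-.125,.005):
    line_to(at(s),velocity=.03); st=get_state(); print(round(s,3),round(st['clock'],2),st['wrist_force'].round(2),((st['position'][:2]-RED)@U+.036).round(4))
c=camera('top'); cv2.imwrite('pics/t1.png',c['img'][:,:,::-1])
hsv=cv2.cvtColor(c['img'],cv2.COLOR_RGB2HSV); m=cv2.inRange(hsv,(24,170,120),(34,255,255)); m[:250]=0
x,y=np.argwhere(m)[:,::-1].mean(0) if m.any() else (0,0); print('pin',x,y,m.sum()/255,(onz(c,(x,y),.056)[:2]-RED)@U)
E
```

```text
[-29.22776512  20.22271075  20.04389338  89.82118264   0.
  60.03223488]
6.5917 [ 0.53815761 -0.20808122  0.05558019] [np.float64(0.537833), np.float64(-0.20788072000000002), 0.055] [ 0.71488413 -0.64016657  0.04825479] -0.00010808955254829527
-0.2 6.91 [ 0.12 -0.17  0.36] -0.1998
-0.195 7.22 [-0.58 -0.14  0.66] -0.1948
-0.19 7.54 [-0.52 -0.25  0.78] -0.1898
-0.185 7.86 [ 0.61 -0.23  0.78] -0.1848
-0.18 8.18 [ 0.17  0.17 -0.74] -0.1798
-0.175 8.49 [-0.17 -0.13  0.66] -0.1748
-0.17 8.81 [-0.88  0.57  0.39] -0.1698
-0.165 9.12 [ 0.7   0.22 -0.34] -0.1648
-0.16 9.44 [ 0.76  0.63 -0.18] -0.1598
-0.155 9.76 [0.11 0.09 0.41] -0.1548
-0.15 10.07 [-0.52  0.46 -0.26] -0.1497
-0.145 10.39 [ 0.07  0.64 -0.46] -0.1447
-0.14 10.71 [-0.04  0.46 -0.56] -0.1397
-0.135 11.03 [ 0.14  0.06 -0.06] -0.1348
-0.13 11.34 [ 0.43  0.27 -0.76] -0.1298
-0.125 11.66 [-0.32 -0.4   0.39] -0.1248
pin 435.0869565217391 300.0 46.0 -0.12072003175448795
```

View pics/t1.png

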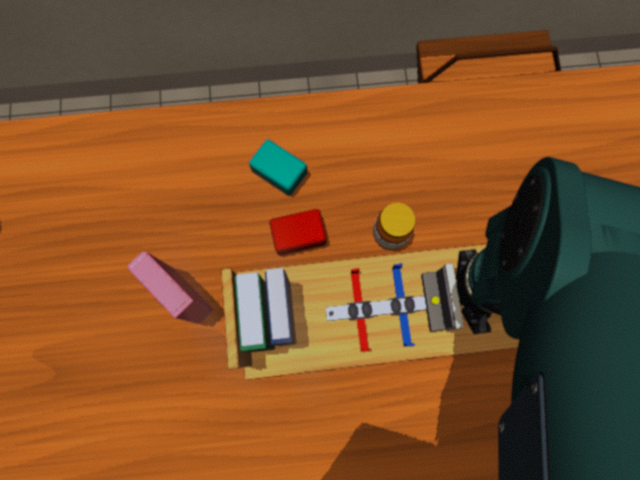

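The picture shows the fingers behind the white wall at (455,295), with the stop sliding and the pin at (435,300), about 4 mm ahead of the nominal offset. I'll push on through the blue notch and then check.

```bash
cat >> h.py <<'E'
def pin():
    c=camera('top'); hsv=cv2.cvtColor(c['img'],cv2.COLOR_RGB2HSV); m=cv2.inRange(hsv,(24,170,120),(34,255,255)); m[:250]=0
    if not m.any(): return c,None
    return c,((onz(c,np.argwhere(m)[:,::-1].mean(0),.056)[:2]-RED)@U).round(4)
E
python3 - <<'E'
from h import *
for s in np.arange(-.121,-.044,.004):
    line_to(at(s),velocity=.03); st=get_state(); print(round(s,3),round(st['clock'],2),st['wrist_force'].round(2),((st['position'][:2]-RED)@U+.036).round(4),pin()[1])
E
```

```text
-0.121 11.99 [-0.53 -0.15  0.2 ] -0.1208 -0.1167
-0.117 12.32 [ 0.34 -0.48 -0.41] -0.1168 -0.1128
-0.113 12.66 [-0.06 -0.53 -0.66] -0.1128 -0.1085
-0.109 12.99 [-1.56  0.43 -0.31] -0.1088 -0.1046
-0.105 13.32 [ 0.58 -0.18  0.73] -0.1048 -0.1007
-0.101 13.66 [0.21 0.05 0.02] -0.1008 -0.0966
-0.097 13.99 [-0.69  0.83 -0.25] -0.0968 -0.0929
-0.093 14.32 [-0.35 -3.36 -0.46] -0.0932 -0.0898
-0.089 14.66 [ 0.12 -0.38  0.18] -0.0888 -0.0855
-0.085 14.99 [-0.68 -0.35 -0.39] -0.0847 -0.0793
-0.081 15.32 [-0.07 -0.54 -0.18] -0.0808 -0.0698
-0.077 15.66 [-0.76 -0.25  0.36] -0.0768 -0.0699
-0.073 15.99 [ 0.74 -1.66 -0.69] -0.073 -0.0691
-0.069 16.32 [-0.4  -3.28  0.31] -0.0691 -0.0657
-0.065 16.66 [ 0.26  0.28 -0.4 ] -0.0647 -0.0609
-0.061 16.99 [0.06 0.25 0.03] -0.0607 -0.0552
-0.057 17.32 [-0.17 -0.16  0.65] -0.0568 -0.0446
-0.053 17.66 [0.06 0.15 0.25] -0.0528 -0.0446
-0.049 17.99 [ 0.05  0.26 -0.51] -0.0488 -0.0446
-0.045 18.32 [-0.05  0.03  0.41] -0.0448 -0.0407
```

The stop went through blue. It seated there reading -0.070, as expected. Next is red in 2 mm steps, stopping as soon as it drops in.

```bash
python3 - <<'E'
from h import *
for s in [-.039,-.033,-.027]+list(np.arange(-.023,-.003,.002)):
    line_to(at(s),velocity=.025); c,p=pin(); st=get_state(); print(round(s,3),round(st['clock'],2),st['wrist_force'].round(2),p)
    if p is None or p>-.003: break
sleep(.4); c,p=pin(); print(p)
cv2.imwrite('pics/t2.png',cv2.resize(c['img'][225:375,310:510,::-1],None,fx=4,fy=4,interpolation=cv2.INTER_CUBIC))
E
```

```text
-0.039 18.82 [-0.51  0.43  0.14] -0.0344
-0.033 19.26 [ 0.4   0.22 -1.16] -0.0287
-0.027 19.7 [1.03 0.04 0.09] -0.0226
-0.023 20.06 [-0.27 -5.59 -0.17] -0.0195
-0.021 20.36 [-0.19 -3.86 -0.04] -0.0176
-0.019 20.66 [ 1.09 -1.81  0.68] -0.0155
-0.017 20.96 [ 0.5  -2.75  0.55] -0.0136
-0.015 21.26 [ 0.43 -0.44  0.43] -0.01
-0.013 21.56 [0.65 0.36 0.2 ] -0.0067
-0.011 21.86 [0.11 0.17 0.12] 0.0022
0.0022
```

View pics/t2.png

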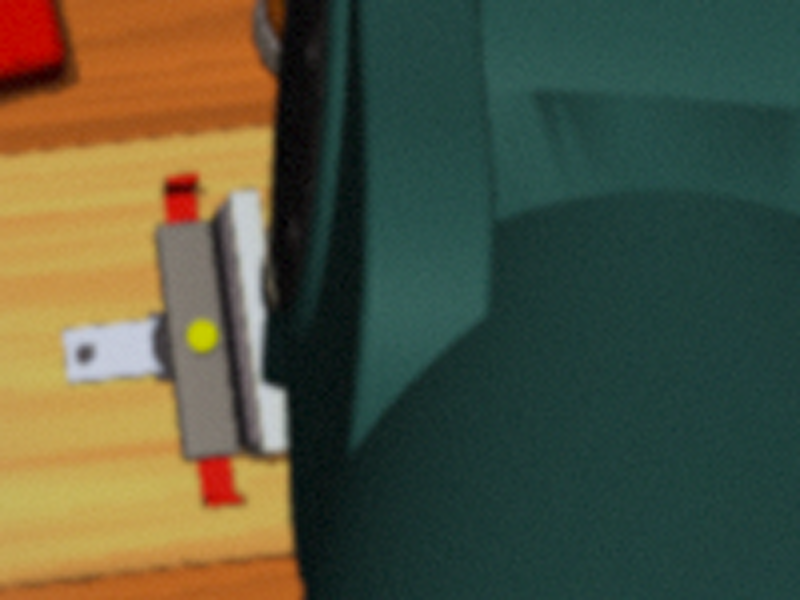

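The pin at crop (202,336) sits on the line between the red tabs at (182,195) and (218,480). It snapped in with the same +2 mm reading offset it had in the blue notch. I'll back off, check and hand in.

```bash
python3 - <<'E'
from h import *
line_to(at(-.06),velocity=.08); line_to(at(-.06,.25),velocity=.15)
sleep(.5); c,p=pin(); st=get_state(); print(p,st['clock'],st['wrist_force'])
if p is not None and -.001<p<.005: print(close_job())
E
```

```text
0.0022 25.075 [ 0.1866492  -0.02768377  0.72024121]
the job is handed in; nothing more can be done
None
```

I pushed the stop through the blue notch and its pin snapped into the red one. The camera put the pin about 2 mm past my estimate of the red centre (it read the same in the blue notch), and the job was handed in at about 25 s with the arm backed clear; I didn't re-measure the books, jar and tin, and no verdict came back.

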